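Hook the parts tray out from under the bench shelf

TASK

Take the small pull hook from its rubber mat, reach it under the bench shelf, drop its tip behind the front lip of the open grey parts tray and drag the tray forward until it sits square against the brass buffer strip of the stop bar, snugging it there for a moment with a steady press of about 10 N; never let the hook load the tray with more than 16 N, and never touch the tray with the gripper or arm. Leave the tray there, lift the hook out, stand it back upright on its mat and let go, leaving the white lidded box and the little pot beside the tray where they were.

Things in the scene. Friction and masses are not known exactly. Their poses are not given: they have to be found in the camera images.
- shelf: Fixed bench shelf, 200 deep (x) x 364 wide (y) x 128 high: clear board 8 thick, underside 120 up, on two white end panels; open in front and behind, no floor (its contents stand on the bench, z 0). Origin: on the bench under the middle of the front edge; x points into the shelf. Small fixed things on the board's rear half, up to 190 high. Low wooden runners (14 high) join it to the stop bar.
- stop: Fixed wooden stop bar on the bench before the shelf: 16 (x) x 340 (y) x 14 high; origin under its centre, x to the shelf; its shelf-side face is at x 8 (66 before the shelf's front edge). On screws before that face sits a rigid brass buffer strip, 6 thick, 13 high, as wide as the bar, clamped anywhere from 0 to 18 off it (not measured): so the tray's front stops at stop x 14 to 32.
- tray: Open grey parts tray, loose on the bench in the shelf's left or right half, 35 to 65 behind its front edge: 110 deep (x) x 120 wide x 40 high, floor 4. Origin: on the bench under the middle of its front face; x to its rear. Front wall x 0 to 4; behind it an empty trough, x 4 to 40, y -56 to 56; then lower partitions with small metal parts. 0.3 to 0.6 kg, 1 to 4 N to drag.
- tray_lip (a point): Middle of the top of the tray's front wall (lip), 40 above the bench; axes as the tray's.
- hook_grip (a point): Centre of the pull hook's wooden handle, half-way up: handle 90 long (x) x 26 wide (y) x 42 high. A 7 thick steel rod runs from it along +x, axis 10 above this point, to a flat steel tip (x 165 to 170, 20 wide) that points down to the level of the handle's underside, 21 below; rod's underside 27 above the tip's end. Stands upright on the mat. 0.15 kg, centre of mass about 35 ahead.
- hook_tip (a point): Lower edge of the hook's tip, middle of the face that looks back to the handle (165 ahead of the handle's centre and 21 below it); axes as the hook's.
- mat: Flat black rubber mat, 280 (x) x 100 (y) x 3 thick, fixed, at the robot's left or right; origin at the centre of its underside. The hook stands on it lengthways at the start, pointing roughly to the mat's +x.
- box: White lidded box, 110 deep x 104 wide x 50 high, loose under the shelf beside the tray; origin under the middle of its front face. Leave it.
- pot: Small round white pot, 48 across, 34 high, loose, on the bench between the buffer strip and the white box; origin at the centre of its underside. Leave it.
- case: Flat black open case of parts, 200 x 130 x 30 high, fixed, at the side across from the mat; origin at the centre of its underside.
Not all that is in view belongs to the job. What is shaped like the part that bears hook_grip but green is not meant.

How it is judged:
By the outcome, as a careful person would: the job done as asked, in the order asked, and still so for the second after the job is handed in, with the robot touching nothing.
It also fails if it takes over 70 s, if anything falls off the work surface, if the arm or the gripper's body presses on something with over 40 N, if the wrist force passes 120 N, or if a joint passes its speed limit or range.

ROBOT

A 7-joint arm with a two-finger parallel gripper is mounted at the origin on the work surface. World frame = base frame: x ahead of the robot, y to its left, z up, the work surface at z = 0. Lengths are in m, angles in rad, forces in N, time in s.
With the tool pointing down it reaches from about 0.4 to 0.85 m from the base axis. Payload 4.5 kg.
Tool frame: the origin (TCP) lies midway between the tips of the shut fingers; the grasp point (between the pads) lies 19 mm behind it; z points along the fingers, y is the line along which they close (so a half turn about z gives the same grasp; the last joint's range is limited). The gripper opens to 88 mm and grips with 3 to 60 N. Pads are 18 mm wide; open, the fingers measure 123 mm over their backs; the gripper's body (75 mm by 187 mm) begins 45 mm behind the grasp point.
Start: joints at [1.196, 0.689, -0.195, 1.565, 0.157, 0.902, -0.215], TCP at [0.248, -0.574, 0.239] pointing down, gripper open.
Joint ranges: [-3.01, 3.01], [-0.46, 2.08], [-1.47, 1.51], [0.13, 2.56], [-1, 4.14], [0.04, 2.09], [-2.66, 2.66]. Speed limits (rad/s): [2.57, 2.57, 3.14, 3.14, 3.14, 3.14, 3.14].

INTERFACE

Orientations are given as a unit quaternion [x, y, z, w].
In Python, from plant import r gives the robot as it stands.
- The arm moves only by the tool carry_out, never from a script. Its argument "plan" is a list of rows, each an object with "rot": the turn, a rotation vector about the tool's x, y, z in rad, a list of three; "xyz": the shift along the tool's x, y, z in m, a list of three; "grip": the closure in counts, from 0 (fully open) to 255 (shut). In form: [{"rot": [wx, wy, wz], "xyz": [dx, dy, dz], "grip": grip}, ...]. A call has 1 to 8 rows; each row is the pose to reach, as a shift and turn from the pose commanded when the call began, along the tool's axes at that moment; what a row does not reach only later rows make up. A row lasts 1/12 s, in which the tool goes at most 41.7 mm and 7.16 degrees, less where a joint would pass 70% of its speed; a pose out of reach is approached as far as the arm can. A call with a gripper value outside its range is refused whole. The fingers move at their own pace and stop on an object; "squeeze" is the grip in N (left out, the last holds). Time passes only in rows, so rows that repeat a pose let the fingers close. It gives the time, the measured TCP pose, the force, the opening and the grip force at its end, in the units of the state.
- r.get_state(): the state, without advancing time (a new reading comes with each control period).
- r.snapshot(name): name is "scene" or "top" or "wrist"; returns the picture (480x640x3 uint8, red, green, blue); there is no depth.
- r.camera_params(name): a dict with "fx", "fy", "cx", "cy" (pixels), "position" and "attitude" of the camera in the world; the wrist camera has in their place "hand_eye" (4x4, takes a point from camera to tool coordinates, whose origin is the TCP and whose axes are the flange's). Camera axes: x right, y down, z forward; pixel columns grow to the right and rows downward; lengths in m; the calibration is good to about 2 mm. A picture is of the moment at which its call begins: read the wrist's pose just before it. camera_params takes no time and is no camera call.
- r.finish_job(): hands the job in; it is judged then, once.
The state is a dict: "clock": time; "q": joint angles; "qd": joint speeds; "joint_torque": joint torques, N m; "tool_pos": TCP position; "eef_rot": TCP orientation; "contact_force": force on the tool from outside, world axes, zero at the start; "moment": the same for the moment, N m; "opening": opening from 0.0 (shut) to 1.0 (fully open); "finger_force": force on a finger pad.
Only numpy, scipy, OpenCV 4.12 (cv2) and the standard library are available. Lean on these libraries where they do the work, as an engineer would, in place of code of your own. Each camera call takes 0.05 s, during which the arm holds its last target. There are 200 camera calls.

## Working session

There is one attempt and no reset: what is moved stays moved. The work goes in short steps, Python scripts to look and compute and a tool call to move; the robot and the scene stay as the last step left them, time stands still between calls to the robot, and variables do not carry over. Pictures are saved under pics/ and viewed, at most 10 in all, crops included, and the job is handed in when it is done.

Besides the shell and the picture viewer there is one more tool, called after "Emit:" as name([rows], argument=value, ...), one row to a line, values as JSON. carry_out: Moves the arm, as the interface text tells. Its arguments: {"type":"object","properties":{"plan":{"type":"array"},"squeeze":{"type":"number"}},"required":["plan"]}

```bash
ls; mkdir -p pics; python3 - <<'E'
from plant import r
import cv2
print(r.get_state())
for n in ["scene","top","wrist"]:
    print(n,r.camera_params(n)); cv2.imwrite(f"pics/{n}0.png",r.snapshot(n)[:,:,::-1])
E
```

```text
pics
{'clock': 0.0, 'q': array([ 1.19582794,  0.68999538, -0.1945037 ,  1.56632989,  0.1572967 ,
        0.90248481, -0.21510214]), 'qd': array([ 0.00045321,  0.00043396, -0.00022536, -0.00144417,  0.00060154,
        0.00012357, -0.00060056]), 'joint_torque': array([ 2.63780184e-04, -5.27564013e+01, -1.26648076e+00, -1.53433371e+01,
       -5.25623630e-02,  6.58115125e-03,  1.86609773e-04]), 'tool_pos': array([ 0.24812767, -0.57295564,  0.23790642]), 'eef_rot': array([ 9.79178590e-01,  2.02998658e-01, -2.50008868e-04, -8.78584577e-04]), 'contact_force': array([-0.13653078,  0.03403799, -0.61789458]), 'moment': array([ 0.00813536,  0.00024251, -0.01153396]), 'finger_force': 0.0, 'opening': 0.999198931639836}
scene {'fx': 472.5399017941491, 'fy': 472.5399017941491, 'cx': 321.0538586414182, 'cy': 238.50896441718413, 'position': array([0.13306531, 0.68071528, 0.62861195]), 'attitude': array([-0.21425587,  0.87041326, -0.43100107,  0.10350489])}
top {'fx': 442.7385014008234, 'fy': 442.7385014008234, 'cx': 316.2062561521086, 'cy': 242.8734908225975, 'position': array([ 0.33612378, -0.00888491,  0.93314963]), 'attitude': array([ 0.71265895, -0.69709944,  0.06156059, -0.04878408])}
wrist {'fx': 333.20962308372134, 'fy': 333.20962308372134, 'cx': 320.09122909789016, 'cy': 234.7090794517982, 'hand_eye': array([[-3.77906593e-05, -9.46947307e-01, -3.21388856e-01,
         8.34820858e-02],
       [ 9.99999918e-01,  9.36197471e-05, -3.93428774e-04,
         1.20607286e-04],
       [ 4.02644661e-04, -3.21388845e-01,  9.46947226e-01,
        -1.46022865e-01],
       [ 0.00000000e+00,  0.00000000e+00,  0.00000000e+00,
         1.00000000e+00]])}
```

View pics/top0.png

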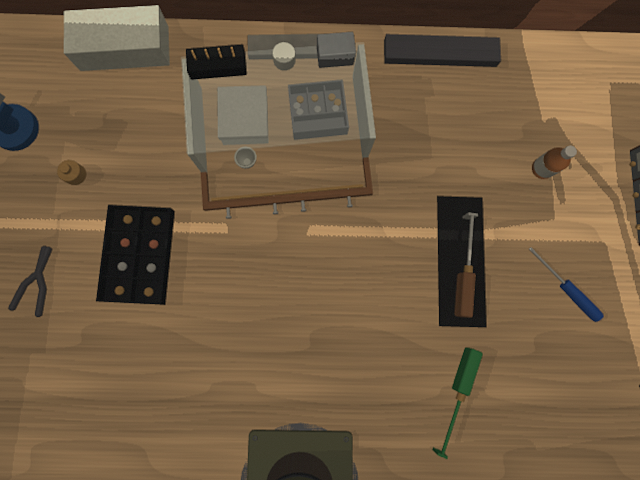

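View pics/scene0.png

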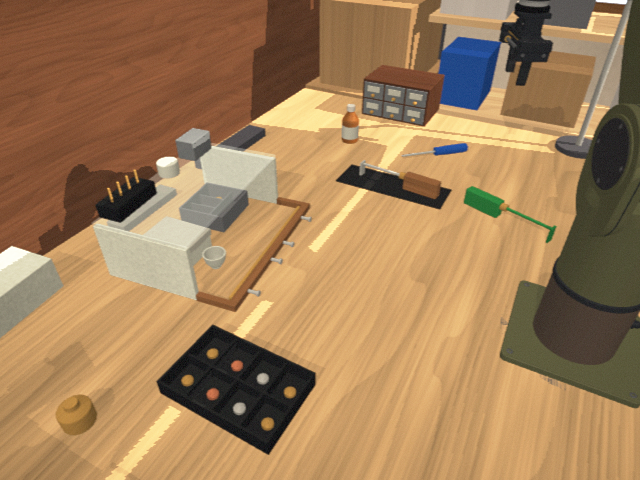

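Seen: in the top view the brown-handled hook stands on the black mat, handle (466,290) and tip (470,216), with its shelf-side end pointing up in the image. It could be confused with the green look-alike (467,372) or the blue screwdriver (580,298). I choose the brown one, and check it in a close crop next. The tray is at (318,110), the box at (242,112), the pot at (245,157), and the case on the left.

```bash
cat > h.py <<'E'
import numpy as np, cv2
from scipy.spatial.transform import Rotation as R
from plant import r
def cam(n,st=None):
    p=r.camera_params(n); K=np.array([[p['fx'],0,p['cx']],[0,p['fy'],p['cy']],[0,0,1]])
    if n=='wrist':
        st=st or r.get_state(); T=np.eye(4); T[:3,:3]=R.from_quat(st['eef_rot']).as_matrix(); T[:3,3]=st['tool_pos']
        T=T@p['hand_eye']; return K,T[:3,:3],T[:3,3]
    return K,R.from_quat(p['attitude']).as_matrix(),np.array(p['position'])
def cast(c,uv,z):
    K,A,o=c; uv=np.atleast_2d(uv).astype(float)
    d=(A@np.linalg.inv(K)@np.c_[uv,np.ones(len(uv))].T).T
    return o+d*((z-o[2])/d[:,2])[:,None]
def proj(c,P):
    K,A,o=c; q=(K@A.T@(np.atleast_2d(P)-o).T).T; return q[:,:2]/q[:,2:]
def tool(st,P):  # world vector in tool axes
    return R.from_quat(st['eef_rot']).inv().apply(P)
E
python3 - <<'E'
from h import *
im=cv2.imread('pics/top0.png'); c=cam('top')
a=cv2.resize(im[30:220,180:380],None,fx=3,fy=3,interpolation=cv2.INTER_CUBIC)
b=cv2.resize(im[190:380,430:496],None,fx=3,fy=3,interpolation=cv2.INTER_CUBIC)
cv2.imwrite('pics/crop1.png',np.hstack([a,b]))
hsv=cv2.cvtColor(im,cv2.COLOR_BGR2HSV)
# mat: dark, handle: brown within it
m=((hsv[...,2]<45)).astype(np.uint8); m[:185]=0;m[340:]=0;m[:,:425]=0;m[:,500:]=0
m=cv2.morphologyEx(m,cv2.MORPH_CLOSE,np.ones((3,3)))
k=max(cv2.findContours(m,0,2)[0],key=cv2.contourArea); h=cv2.convexHull(k)
box=cv2.boxPoints(cv2.minAreaRect(h)); print('mat',box,cast(c,box,.003)[:,:2],cast(c,box,.003)[:,:2].mean(0))
hm=cv2.inRange(hsv,(3,90,50),(18,255,255)); hm[:240]=0;hm[325:]=0;hm[:,:448]=0;hm[:,482:]=0
k=max(cv2.findContours(hm,0,2)[0],key=cv2.contourArea);print('handle',cv2.minAreaRect(k),cast(c,cv2.boxPoints(cv2.minAreaRect(k)),.045)[:,:2])
E
```

```text
mat [[436.6547  196.00629]
 [482.98483 195.16394]
 [485.36356 325.9934 ]
 [439.03342 326.83575]] [[ 0.59218172 -0.28408953]
 [ 0.59669642 -0.38570348]
 [ 0.31602504 -0.37990987]
 [ 0.31236952 -0.28291007]] [ 0.45431817 -0.33315324]
handle ((465.0199890136719, 290.70135498046875), (18.35924530029297, 52.08438491821289), 3.814074993133545) [[ 0.33512455 -0.30124442]
 [ 0.43937232 -0.31124658]
 [ 0.43772813 -0.34858617]
 [ 0.33347024 -0.3378981 ]]
```

View pics/crop1.png

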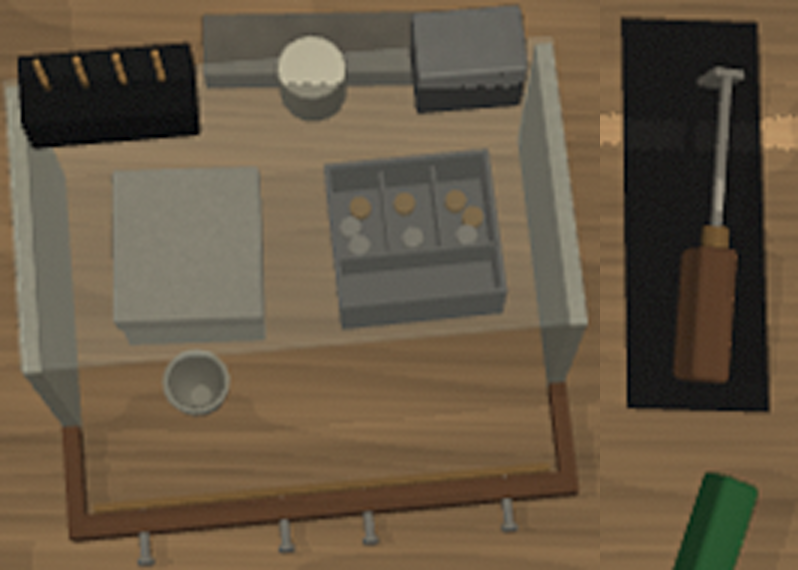

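The close crop confirms the choice: a brown handle with a steel rod and a flat tip (crop 720,75) stands on the black mat, and the green one lies off it. The crop also gives the edges of the tray, shelf and stop.

```bash
python3 - <<'E'
from h import *
c=cam('top'); np.set_printoptions(precision=4,suppress=True)
A=lambda L:np.array([(180+x/3-.33,30+y/3-.33) for x,y in L]); B=lambda L:np.array([(430+(x-600)/3-.33,190+y/3-.33) for x,y in L])
def line(n,p,z):
    P=cast(c,p,z)[:,:2]; d=P[1]-P[0]; print(n,P.ravel(),'mid',P.mean(0),'len',np.hypot(*d),'ang',np.degrees(np.arctan2(d[1],d[0])))
line('shelf front',A([(585,325),(35,373)]),.128)
line('stop front top',A([(578,492),(76,540)]),.014)
line('stop back/brass edge',A([(556,470),(92,512)]),.0135)
line('tray lip front',A([(504,290),(338,303)]),.04)
line('tray lip rear',A([(488,151),(327,166)]),.04)
line('tray bottom front',A([(504,312),(343,327)]),.0)
line('rod',B([(716,225),(727,82)]),.0375)
line('handle top left',B([(677,378),(684,247)]),.045)
line('handle top right',B([(726,382),(737,249)]),.045)
line('pot top',A([(164,380),(228,380)]),.034)
E
```

```text
shelf front [ 0.6693 -0.1301  0.6275  0.2173] mid [0.6484 0.0436] len 0.3499497979003024 ang 96.85294804083597
stop front top [ 0.5907 -0.1422  0.5466  0.2127] mid [0.5687 0.0352] len 0.3577063418010125 ang 97.08212651277645
stop back/brass edge [ 0.6067 -0.1265  0.5673  0.2028] mid [0.587  0.0381] len 0.3316233439087403 ang 96.8227595669526
tray lip front [ 0.7302 -0.0856  0.7171  0.0321] mid [ 0.7237 -0.0268] len 0.11837437884244296 ang 96.38394369742132
tray lip rear [ 0.8361 -0.073   0.8209  0.043 ] mid [ 0.8285 -0.015 ] len 0.1169638275486021 ang 97.50270324910876
tray bottom front [ 0.7307 -0.0892  0.7156  0.0297] mid [ 0.7231 -0.0298] len 0.11980160199410732 ang 97.23510318391848
rod [ 0.4396 -0.3359  0.5396 -0.3469] mid [ 0.4896 -0.3414] len 0.10056903452378417 ang -6.278578286453343
handle top left [ 0.336  -0.3037  0.4233 -0.3109] mid [ 0.3796 -0.3073] len 0.08763814359192765 ang -4.740595104148534
handle top right [ 0.334  -0.3364  0.4228 -0.3469] mid [ 0.3784 -0.3416] len 0.08936534923918756 ang -6.759647079957392
pot top [0.6589 0.1531 0.6602 0.1081] mid [0.6596 0.1306] len 0.04496966561650557 ang -88.41228198845603
```

Emit:
carry_out([
  {"rot": [0, 0, 0.52], "xyz": [0.235, -0.162, 0.108], "grip": 0},
  {"rot": [0, 0, 0.52], "xyz": [0.235, -0.162, 0.108], "grip": 0},
  {"rot": [0, 0, 0.52], "xyz": [0.235, -0.162, 0.108], "grip": 0},
  {"rot": [0, 0, 0.52], "xyz": [0.235, -0.162, 0.108], "grip": 0},
  {"rot": [0, 0, 0.52], "xyz": [0.235, -0.162, 0.108], "grip": 0},
  {"rot": [0, 0, 0.52], "xyz": [0.235, -0.162, 0.108], "grip": 0},
  {"rot": [0, 0, 0.52], "xyz": [0.235, -0.162, 0.108], "grip": 0},
  {"rot": [0, 0, 0.52], "xyz": [0.235, -0.162, 0.108], "grip": 0},
])

```text
clock: 0.82
tool_pos: [0.4028, -0.3241, 0.1288]
eef_rot: [0.999, -0.051, -0.0, -0.003]
contact_force: [-0.8, -0.1, 0.5]
opening: 0.998
finger_force: 0.0
```

Emit:
carry_out([
  {"rot": [0, 0, 0], "xyz": [0, 0, 0], "grip": 0},
  {"rot": [0, 0, 0], "xyz": [0, 0, 0], "grip": 0},
  {"rot": [0, 0, 0], "xyz": [0, 0, 0], "grip": 0},
])

```text
clock: 1.07
tool_pos: [0.3988, -0.3334, 0.1311]
eef_rot: [0.998, -0.057, -0.0, 0.001]
contact_force: [-0.3, -0.4, 0.4]
opening: 1.002
finger_force: 0.0
```

```bash
python3 - <<'E'
from h import *
st=r.get_state(); print(st['tool_pos'],R.from_quat(st['eef_rot']).as_euler('ZYX',degrees=True),st['contact_force'])
im=r.snapshot('wrist')[:,:,::-1].copy(); cv2.imwrite('pics/w1.png',im)
print(proj(cam('wrist',st),[[.38,-.3287,.045],[.54,-.347,.04]]))
E
```

```text
[ 0.39883291 -0.33340134  0.13108467] [-6.50692084e+00 -1.53299240e-03  1.79895360e+02] [-0.34943488 -0.37647341  0.37925903]
[[316.20843359 264.68360132]
 [315.38207746  22.03940584]]
```

View pics/w1.png

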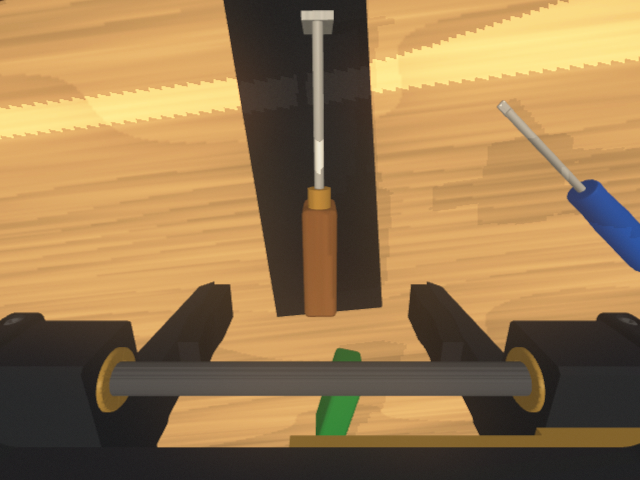

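The wrist view shows the hook centred and aligned with the tool: handle (320,203–316), tip (317,20). The blue screwdriver at right is not involved.

```bash
python3 - <<'E'
from h import *
st=r.get_state(); c=cam('wrist',st)
P=cast(c,[[319.5,203],[320,316]],.045);print(P); print(cast(c,[[320,316]],.003),'rod',cast(c,[[318,25],[319,140]],.0375), cast(c,[[317,10]],.003))
e=[-.0,0]
T=lambda p:tool(st,np.append(p[:2],.007)-st['tool_pos'])
u=cast(c,[[319,160]],.0375)[0];print('rod in tool',T(u))
print('front in tool',T(P[0]),T(P[1]),'tip',T(cast(c,[[318,20]],.0375)[0]))
E
```

```text
[[ 0.4271428  -0.33705513  0.045     ]
 [ 0.33493242 -0.32679483  0.045     ]]
[[ 0.30839828 -0.32378796  0.003     ]] rod [[ 0.53876747 -0.34901707  0.0375    ]
 [ 0.46979541 -0.3416371   0.0375    ]] [[ 0.55623021 -0.3501927   0.003     ]]
rod in tool [ 0.05787463 -0.00058228  0.12427397]
front in tool [ 0.02858183 -0.00024501  0.12426215] [-6.41969727e-02  9.97713331e-05  1.24223239e-01] tip [ 0.14355567 -0.00111242  0.12430947]
```

Emit:
carry_out([
  {"rot": [0, 0, 0], "xyz": [0, 0, 0.04], "grip": 0},
  {"rot": [0, 0, 0], "xyz": [0, 0, 0.08], "grip": 0},
  {"rot": [0, 0, 0], "xyz": [0, 0, 0.11], "grip": 0},
  {"rot": [0, 0, 0], "xyz": [0, 0, 0.123], "grip": 0},
  {"rot": [0, 0, 0], "xyz": [0, 0, 0.123], "grip": 0},
  {"rot": [0, 0, 0], "xyz": [0, 0, 0.123], "grip": 120},
  {"rot": [0, 0, 0], "xyz": [0, 0, 0.123], "grip": 255},
  {"rot": [0, 0, 0], "xyz": [0, 0, 0.123], "grip": 255},
], squeeze=55)

```text
clock: 1.78
tool_pos: [0.4001, -0.3327, 0.0092]
eef_rot: [0.998, -0.056, 0.001, 0.001]
contact_force: [-0.5, -0.3, 0.6]
opening: 0.796
finger_force: 0.0
```

Emit:
carry_out([
  {"rot": [0, 0, 0], "xyz": [0, 0, 0], "grip": 255},
  {"rot": [0, 0, 0], "xyz": [0, 0, 0], "grip": 255},
  {"rot": [0, 0, 0], "xyz": [0, 0, 0], "grip": 255},
  {"rot": [0, 0, 0], "xyz": [0, 0, 0], "grip": 255},
  {"rot": [0, 0, 0], "xyz": [0, 0, 0], "grip": 255},
  {"rot": [0, 0, 0], "xyz": [0, 0, 0], "grip": 255},
])

```text
clock: 2.28
tool_pos: [0.3997, -0.3314, 0.0078]
eef_rot: [0.998, -0.056, 0.0, 0.0]
contact_force: [-0.1, 0.2, -0.1]
opening: 0.341
finger_force: 0.0
```

Emit:
carry_out([
  {"rot": [0, 0, 0], "xyz": [0, 0, 0], "grip": 255},
  {"rot": [0, 0, 0], "xyz": [0, 0, 0], "grip": 255},
  {"rot": [0, 0, 0], "xyz": [0, 0, 0], "grip": 255},
  {"rot": [0, 0, 0], "xyz": [0, 0, 0], "grip": 255},
])

```text
clock: 2.62
tool_pos: [0.3998, -0.3316, 0.0078]
eef_rot: [0.998, -0.056, 0.0, 0.0]
contact_force: [0.6, -0.3, 0.9]
opening: 0.293
finger_force: 55.0
```

Emit:
carry_out([
  {"rot": [0, 0, 0], "xyz": [0, 0, -0.02], "grip": 255},
  {"rot": [0, 0, 0], "xyz": [0, 0, -0.05], "grip": 255},
  {"rot": [0, 0, 0], "xyz": [0, 0, -0.08], "grip": 255},
  {"rot": [0, 0, 0], "xyz": [0, 0, -0.1], "grip": 255},
  {"rot": [0, 0, 0], "xyz": [0, 0, -0.1], "grip": 255},
  {"rot": [0, 0, 0], "xyz": [0, 0, -0.1], "grip": 255},
])

```text
clock: 3.12
tool_pos: [0.4001, -0.3316, 0.1083]
eef_rot: [0.998, -0.056, 0.001, 0.0]
contact_force: [1.2, -0.2, -0.5]
opening: 0.287
finger_force: 55.0
```

```bash
python3 - <<'E'
from h import *
st=r.get_state(); print(st['clock'],st['tool_pos'],R.from_quat(st['eef_rot']).as_euler('ZYX',degrees=True),st['contact_force'],st['moment'],st['finger_force'],st['opening'])
im=r.snapshot('wrist')[:,:,::-1].copy(); cv2.imwrite('pics/w2.png',im)
# where tip/lower edge should appear if level: grasp 18..20 ahead, TCP 5mm above underside
Rt=R.from_quat(st['eef_rot']);c=cam('wrist',st)
for y in(-.01,.01): print(proj(c,st['tool_pos']+Rt.apply([[.15,y,.002],[.146,y,-.0295-.0035]])))
E
```

```text
3.1167 [ 0.4000547  -0.33155524  0.10832666] [-6.36758518e+00 -8.52294760e-02  1.79958627e+02] [ 1.22993316 -0.18470468 -0.52178696] [0.03817373 0.04462303 0.02097532] 54.99326655641198 0.2866980522115235
[[ 291.17677881  -75.09020805]
 [ 280.50214671 -130.92146021]]
[[ 347.26964755  -75.11244542]
 [ 357.1435233  -130.95959118]]
```

View pics/w2.png

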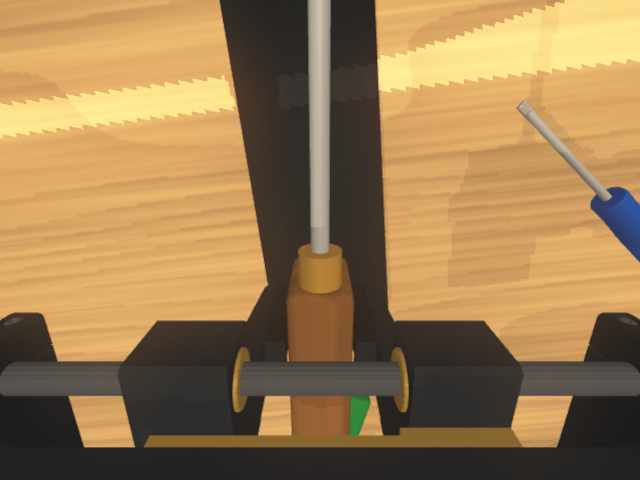

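Emit:
carry_out([
  {"rot": [0, 0, -0.06], "xyz": [0.005, -0.04, 0], "grip": 255},
  {"rot": [0, 0, -0.12], "xyz": [0.01, -0.08, 0.01], "grip": 255},
  {"rot": [0, 0, -0.18], "xyz": [0.016, -0.12, 0.02], "grip": 255},
  {"rot": [0, 0, -0.233], "xyz": [0.022, -0.16, 0.03], "grip": 255},
  {"rot": [0, 0, -0.233], "xyz": [0.027, -0.2, 0.033], "grip": 255},
  {"rot": [0, 0, -0.233], "xyz": [0.032, -0.24, 0.033], "grip": 255},
  {"rot": [0, 0, -0.233], "xyz": [0.037, -0.278, 0.033], "grip": 255},
  {"rot": [0, 0, -0.233], "xyz": [0.037, -0.278, 0.033], "grip": 255},
])

```text
clock: 3.83
tool_pos: [0.4687, -0.0485, 0.0728]
eef_rot: [0.998, 0.068, -0.0, -0.003]
contact_force: [-0.0, 0.6, -1.1]
opening: 0.292
finger_force: 55.0
```

Emit:
carry_out([
  {"rot": [0, 0, 0], "xyz": [0, 0, 0], "grip": 255},
  {"rot": [0, 0, 0], "xyz": [0, 0, 0], "grip": 255},
  {"rot": [0, 0, 0], "xyz": [0, 0, 0], "grip": 255},
])

```text
clock: 4.08
tool_pos: [0.4663, -0.061, 0.074]
eef_rot: [0.998, 0.06, -0.001, 0.001]
contact_force: [0.6, -1.0, -2.6]
opening: 0.287
finger_force: 55.0
```

```bash
python3 - <<'E'
from h import *
st=r.get_state(); print(st['clock'],st['tool_pos'],R.from_quat(st['eef_rot']).as_euler('ZYX',degrees=True),st['contact_force'],st['finger_force'])
im=r.snapshot('top')[:,:,::-1].copy(); cv2.imwrite('pics/t2.png',im)
w=r.snapshot('scene')[:,:,::-1].copy(); cv2.imwrite('pics/s2.png',w)
c=cam('top');s=cam('scene');Rt=R.from_quat(st['eef_rot']);f=lambda P:st['tool_pos']+Rt.apply(P)
P=f([[.1455,-.01,.0048],[.1455,.01,.0048],[.05,0,-.0295],[.15,0,-.0295]])
print(P,'top',proj(c,P),'scene',proj(s,P))
a=cv2.resize(im[60:220,260:400],None,fx=2.8,fy=2.8,interpolation=cv2.INTER_CUBIC)
b=cv2.resize(w[150:310,170:300],None,fx=2.8,fy=2.8,interpolation=cv2.INTER_CUBIC)
o=np.hstack([a,b]);print(o.shape);cv2.imwrite('pics/c2.png',o)
E
```

```text
4.0833 [ 0.46626178 -0.06104463  0.07402834] [6.82536424e+00 1.24708379e-01 1.79944562e+02] [ 0.56460029 -0.97159327 -2.6185311 ] 54.993072152137756
[[ 0.609532   -0.03382967  0.06890198]
 [ 0.61190891 -0.05368791  0.06892133]
 [ 0.51596767 -0.05506649  0.10341942]
 [ 0.61525873 -0.04318217  0.10320177]] top [[322.87070259 176.12969393]
 [332.68481915 175.24885617]
 [333.68324836 218.01604955]
 [328.32310985 168.07415387]] scene [[277.06583253 204.2075852 ]
 [280.93404002 199.51050248]
 [320.17044755 196.86912627]
 [276.25309592 187.86890096]]
(448, 756, 3)
```

View pics/c2.png

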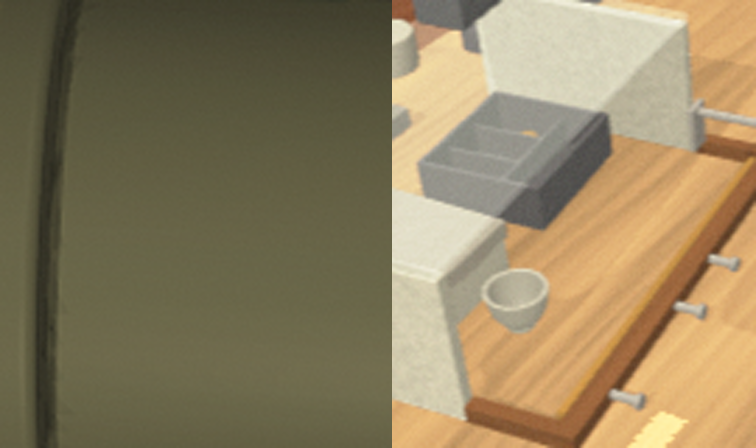

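Top view is blocked by the arm. The scene view shows the hook tip's lower end at about (279,203), matching the prediction, and the tray's front-left bottom corner at crop (545,228). I cross-check the tray estimate there.

```bash
python3 - <<'E'
from h import *
s=cam('scene')
ex=np.array([.9926,.1219]);ey=np.array([-.1219,.9926]);m=np.array([.7235,-.0285])
for n,x,y,z in [('FLt',0,.06,.04),('FRt',0,-.06,.04),('FLb',0,.06,0),('FRb',0,-.06,0),('RLt',.11,.06,.04)]:
    p=np.append(m+ex*x+ey*y,z); q=proj(s,p)[0]; print(n,q,(q-[170,150])*2.8+[392,0])
im=cv2.imread('pics/s2.png'); a=cv2.resize(im[175:240,175:255],None,fx=8,fy=8,interpolation=cv2.INTER_CUBIC);cv2.imwrite('pics/c3.png',a)
E
```

```text
FLt [220.24120109 217.20639385] [532.67536304 188.17790277]
FRt [246.08856688 190.14085965] [605.04798728 112.39440703]
FLb [222.48508387 231.96197722] [538.95823484 229.49353621]
FRb [247.60742002 204.31670724] [609.30077605 152.08678026]
RLt [177.16701328 207.20422475] [412.06763719 160.17182931]
```

View pics/c3.png

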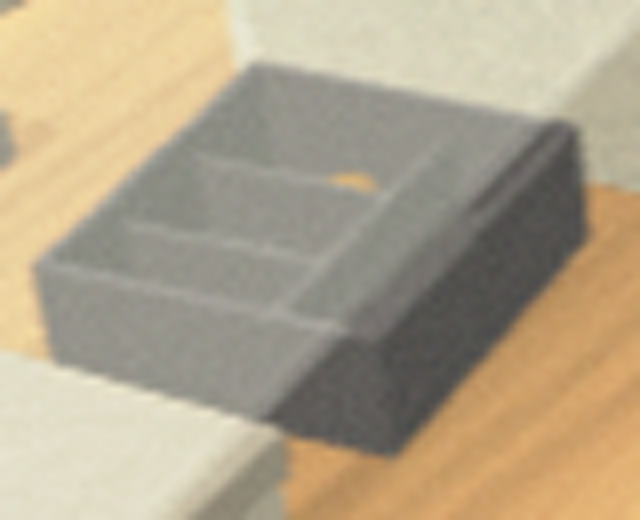

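Emit:
carry_out([
  {"rot": [0, 0, 0], "xyz": [0.02, 0, 0.008], "grip": 255},
  {"rot": [0, 0, 0], "xyz": [0.045, -0.001, 0.008], "grip": 255},
  {"rot": [0, 0, 0], "xyz": [0.07, -0.001, 0.008], "grip": 255},
  {"rot": [0, 0, 0], "xyz": [0.095, -0.002, 0.008], "grip": 255},
  {"rot": [0, 0, 0], "xyz": [0.115, -0.002, 0.008], "grip": 255},
  {"rot": [0, 0, 0], "xyz": [0.131, -0.002, 0.008], "grip": 255},
  {"rot": [0, 0, 0], "xyz": [0.131, -0.002, 0.008], "grip": 255},
  {"rot": [0, 0, 0], "xyz": [0.131, -0.002, 0.008], "grip": 255},
])

```text
clock: 4.85
tool_pos: [0.5966, -0.0426, 0.0664]
eef_rot: [0.998, 0.06, -0.0, 0.0]
contact_force: [-1.0, 0.7, -1.6]
opening: 0.287
finger_force: 55.0
```

```bash
python3 - <<'E'
from h import *
st=r.get_state(); print(st['clock'],st['tool_pos'],R.from_quat(st['eef_rot']).as_euler('ZYX',degrees=True),st['contact_force'],st['finger_force'])
im=r.snapshot('scene')[:,:,::-1].copy(); cv2.imwrite('pics/s3.png',im)
w=r.snapshot('wrist')[:,:,::-1].copy(); cv2.imwrite('pics/w3.png',w)
s=cam('scene');Rt=R.from_quat(st['eef_rot']);f=lambda P:st['tool_pos']+Rt.apply(P)
P=f([[.1455,-.01,.0048],[.1455,.01,.0048],[.15,0,-.0295]]);print(P,(proj(s,P)-175)*6)
a=cv2.resize(im[165:240,175:275],None,fx=4.5,fy=4.5,interpolation=cv2.INTER_CUBIC); a=a[:337]
b=w[0:337,150:490]
cv2.imwrite('pics/c4.png',np.hstack([a,b]))
E
```

```text
4.85 [ 0.59658247 -0.04261989  0.06638677] [6.88391883e+00 4.50682657e-02 1.79981340e+02] [-0.95001944  0.65545273 -1.57053293] 54.9932380579412
[[ 0.73983138 -0.01525462  0.06146907]
 [ 0.74222854 -0.03511044  0.06147558]
 [ 0.74552296 -0.02462885  0.09576877]] [[289.06699135 126.23351713]
 [315.87626852  99.77381847]
 [280.73208099  31.28253701]]
```

View pics/c4.png

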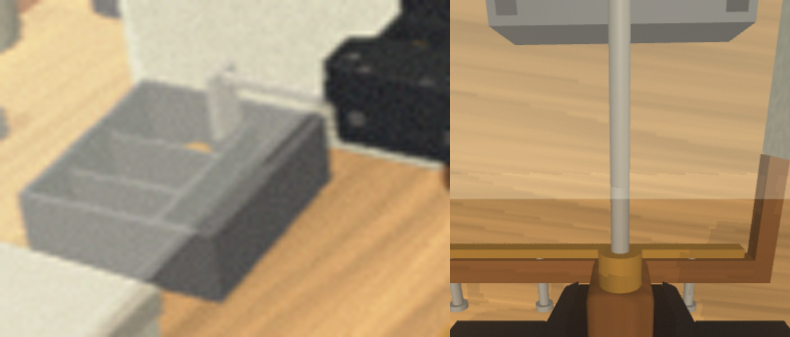

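Left crop: the tip is over the trough behind the lip. Right crop (wrist view): the tray's front edge spans columns 487–757 at row ~24, centred on the rod (620). The brass strip shows at row ~250.

```bash
python3 - <<'E'
from h import *
st=r.get_state(); c=cam('wrist',st)
w=cv2.imread('pics/w3.png');print(cv2.cvtColor(w,cv2.COLOR_BGR2GRAY)[0:60:2,250])
g=cv2.cvtColor(w,cv2.COLOR_BGR2GRAY); 
for uv,z in [([187,25],.04),([457,22],.04),([217,44],0),([430,40],0),([320,250],.013),([320,258],.013),([320,244],.013)]:
    p=cast(c,[uv],z)[0]; print(p, tool(st,p-st['tool_pos']))
E
```

```text
[141 140 140 141 140 140 140 141 141 140 142 142 140 108 107 107 108 107
 109 109 108 109 130 162 162 163 161 161 163 167]
[0.71152102 0.03149731 0.04      ] [ 0.12462214 -0.05959704  0.02597972]
[ 0.72717128 -0.08861297  0.04      ] [0.12577336 0.06152309 0.02598845]
[ 7.11861588e-01  2.97593862e-02 -2.77555756e-17] [ 0.12487087 -0.05783484  0.06597934]
[ 0.72814205 -0.08876463  0.        ] [0.12683776 0.06178593 0.06598549]
[ 0.60031233 -0.04206734  0.013     ] [0.00548345 0.0001151  0.05333961]
[ 0.59479072 -0.04273278  0.013     ] [-7.80834709e-05  1.14393728e-04  5.33561239e-02]
[ 0.6043933  -0.04157552  0.013     ] [0.00959394 0.00011563 0.0533274 ]
```

Emit:
carry_out([
  {"rot": [0, 0, 0], "xyz": [0, 0, 0.012], "grip": 255},
  {"rot": [0, 0, 0], "xyz": [0, 0, 0.024], "grip": 255},
  {"rot": [0, 0, 0], "xyz": [0, 0, 0.034], "grip": 255},
  {"rot": [0, 0, 0], "xyz": [0, 0, 0.041], "grip": 255},
  {"rot": [0, 0, 0], "xyz": [0, 0, 0.041], "grip": 255},
  {"rot": [0, 0, 0], "xyz": [0, 0, 0.041], "grip": 255},
  {"rot": [0, 0, 0], "xyz": [0, 0, 0.041], "grip": 255},
  {"rot": [0, 0, 0], "xyz": [0, 0, 0.041], "grip": 255},
])

```text
clock: 5.62
tool_pos: [0.5976, -0.0414, 0.0261]
eef_rot: [0.998, 0.061, 0.0, 0.0]
contact_force: [0.5, 0.2, -1.8]
opening: 0.291
finger_force: 55.0
```

Emit:
carry_out([
  {"rot": [0, 0, 0], "xyz": [-0.003, 0, 0], "grip": 255},
  {"rot": [0, 0, 0], "xyz": [-0.006, 0, 0], "grip": 255},
  {"rot": [0, 0, 0], "xyz": [-0.009, 0, 0], "grip": 255},
  {"rot": [0, 0, 0], "xyz": [-0.012, 0, 0], "grip": 255},
  {"rot": [0, 0, 0], "xyz": [-0.014, 0, 0], "grip": 255},
  {"rot": [0, 0, 0], "xyz": [-0.016, 0, 0], "grip": 255},
  {"rot": [0, 0, 0], "xyz": [-0.018, 0, 0], "grip": 255},
  {"rot": [0, 0, 0], "xyz": [-0.02, 0, 0], "grip": 255},
])

```text
clock: 6.28
tool_pos: [0.5783, -0.0436, 0.0259]
eef_rot: [0.998, 0.061, 0.001, 0.0]
contact_force: [2.4, 0.8, -2.2]
opening: 0.29
finger_force: 55.0
```

Emit:
carry_out([
  {"rot": [0, 0, 0], "xyz": [-0.003, 0, 0], "grip": 255},
  {"rot": [0, 0, 0], "xyz": [-0.007, 0, 0], "grip": 255},
  {"rot": [0, 0, 0], "xyz": [-0.012, 0, 0], "grip": 255},
  {"rot": [0, 0, 0], "xyz": [-0.017, 0, 0], "grip": 255},
  {"rot": [0, 0, 0], "xyz": [-0.022, 0, 0], "grip": 255},
  {"rot": [0, 0, 0], "xyz": [-0.027, 0, 0], "grip": 255},
  {"rot": [0, 0, 0], "xyz": [-0.032, 0, 0], "grip": 255},
  {"rot": [0, 0, 0], "xyz": [-0.037, 0, 0], "grip": 255},
])

```text
clock: 6.95
tool_pos: [0.5402, -0.0484, 0.0258]
eef_rot: [0.998, 0.061, 0.0, 0.0]
contact_force: [2.8, 1.1, -1.9]
opening: 0.288
finger_force: 55.0
```

Emit:
carry_out([
  {"rot": [0, 0, 0], "xyz": [-0.005, 0, 0], "grip": 255},
  {"rot": [0, 0, 0], "xyz": [-0.01, 0, 0], "grip": 255},
  {"rot": [0, 0, 0], "xyz": [-0.015, 0, 0], "grip": 255},
  {"rot": [0, 0, 0], "xyz": [-0.02, 0, 0], "grip": 255},
  {"rot": [0, 0, 0], "xyz": [-0.025, 0, 0], "grip": 255},
  {"rot": [0, 0, 0], "xyz": [-0.03, 0, 0], "grip": 255},
  {"rot": [0, 0, 0], "xyz": [-0.034, 0, 0], "grip": 255},
  {"rot": [0, 0, 0], "xyz": [-0.037, 0, 0], "grip": 255},
])

```text
clock: 7.62
tool_pos: [0.5032, -0.0529, 0.0257]
eef_rot: [0.998, 0.061, -0.0, 0.0]
contact_force: [2.6, 0.7, -1.2]
opening: 0.291
finger_force: 55.0
```

Emit:
carry_out([
  {"rot": [0, 0, 0], "xyz": [-0.003, 0, 0], "grip": 255},
  {"rot": [0, 0, 0], "xyz": [-0.006, 0, 0], "grip": 255},
  {"rot": [0, 0, 0], "xyz": [-0.009, 0, 0], "grip": 255},
  {"rot": [0, 0, 0], "xyz": [-0.012, 0, 0], "grip": 255},
  {"rot": [0, 0, 0], "xyz": [-0.014, 0, 0], "grip": 255},
  {"rot": [0, 0, 0], "xyz": [-0.016, 0, 0], "grip": 255},
  {"rot": [0, 0, 0], "xyz": [-0.018, 0, 0], "grip": 255},
])

```text
clock: 8.2
tool_pos: [0.4859, -0.055, 0.0257]
eef_rot: [0.998, 0.061, 0.0, 0.0]
contact_force: [2.4, 0.7, -1.1]
opening: 0.293
finger_force: 55.0
```

```bash
python3 - <<'E'
from h import *
st=r.get_state(); print(st['clock'],st['tool_pos'],R.from_quat(st['eef_rot']).as_euler('ZYX',degrees=True),st['contact_force'],st['finger_force'])
w=r.snapshot('wrist')[:,:,::-1].copy(); cv2.imwrite('pics/w4.png',w[0:340])
E
```

```text
8.2 [ 0.48592928 -0.05499376  0.02572331] [ 6.98107844e+00 -1.77165254e-02  1.79992897e+02] [ 2.39542471  0.71477643 -1.10232002] 54.99336797744036
```

View pics/w4.png

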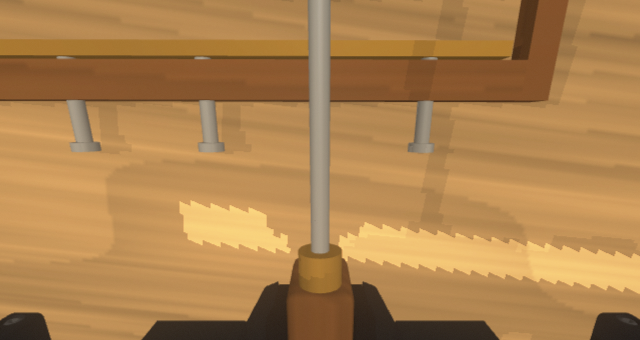

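The wrist view shows the brass strip's rear edge at row ~39 near the rod. The tray is still above the frame.

```bash
python3 - <<'E'
from h import *
st=r.get_state(); c=cam('wrist',st)
for u,v in[(20,39),(320,40),(490,41)]: print(tool(st,cast(c,[[u,v]],.013)[0]-st['tool_pos']))
E
```

```text
[ 0.11633476 -0.12565389  0.01262103]
[0.11594583 0.00016092 0.01261813]
[0.11556493 0.07152716 0.01261661]
```

Emit:
carry_out([
  {"rot": [0, 0, 0], "xyz": [-0.003, 0, 0], "grip": 255},
  {"rot": [0, 0, 0], "xyz": [-0.006, 0, 0], "grip": 255},
  {"rot": [0, 0, 0], "xyz": [-0.009, 0, 0], "grip": 255},
  {"rot": [0, 0, 0], "xyz": [-0.012, 0, 0], "grip": 255},
  {"rot": [0, 0, 0], "xyz": [-0.0145, 0, 0], "grip": 255},
  {"rot": [0, 0, 0], "xyz": [-0.0165, 0, 0], "grip": 255},
  {"rot": [0, 0, 0], "xyz": [-0.018, 0, 0], "grip": 255},
  {"rot": [0, 0, 0], "xyz": [-0.019, 0, 0], "grip": 255},
])

```text
clock: 8.92
tool_pos: [0.4669, -0.0573, 0.0257]
eef_rot: [0.998, 0.061, -0.0, 0.0]
contact_force: [2.5, -0.4, -1.8]
opening: 0.287
finger_force: 55.0
```

Emit:
carry_out([
  {"rot": [0, 0, 0], "xyz": [-0.0005, 0, 0], "grip": 255},
  {"rot": [0, 0, 0], "xyz": [-0.001, 0, 0], "grip": 255},
  {"rot": [0, 0, 0], "xyz": [-0.0015, 0, 0], "grip": 255},
  {"rot": [0, 0, 0], "xyz": [-0.002, 0, 0], "grip": 255},
])

```text
clock: 9.25
tool_pos: [0.4652, -0.0575, 0.0257]
eef_rot: [0.998, 0.061, 0.0, 0.0]
contact_force: [2.1, -0.1, -2.1]
opening: 0.289
finger_force: 55.0
```

Emit:
carry_out([
  {"rot": [0, 0, 0], "xyz": [-0.0005, 0, 0], "grip": 255},
  {"rot": [0, 0, 0], "xyz": [-0.001, 0, 0], "grip": 255},
  {"rot": [0, 0, 0], "xyz": [-0.0015, 0, 0], "grip": 255},
])

```text
clock: 9.5
tool_pos: [0.4637, -0.0577, 0.0257]
eef_rot: [0.998, 0.061, 0.0, 0.0]
contact_force: [3.5, -0.9, -2.1]
opening: 0.29
finger_force: 55.0
```

Emit:
carry_out([
  {"rot": [0, 0, 0], "xyz": [-0.0004, 0, 0], "grip": 255},
  {"rot": [0, 0, 0], "xyz": [-0.0008, 0, 0], "grip": 255},
])

```text
clock: 9.67
tool_pos: [0.4636, -0.0577, 0.0258]
eef_rot: [0.998, 0.061, 0.001, 0.0]
contact_force: [4.5, 0.8, -2.0]
opening: 0.29
finger_force: 55.0
```

Emit:
carry_out([
  {"rot": [0, 0, 0], "xyz": [-0.0004, 0, 0], "grip": 255},
  {"rot": [0, 0, 0], "xyz": [-0.0008, 0, 0], "grip": 255},
])

```text
clock: 9.83
tool_pos: [0.4635, -0.0577, 0.0258]
eef_rot: [0.998, 0.061, 0.001, 0.0]
contact_force: [6.2, 1.4, -2.2]
opening: 0.295
finger_force: 55.0
```

Emit:
carry_out([
  {"rot": [0, 0, 0], "xyz": [-0.0004, 0, 0], "grip": 255},
  {"rot": [0, 0, 0], "xyz": [-0.0008, 0, 0], "grip": 255},
])

```text
clock: 10.0
tool_pos: [0.4635, -0.0578, 0.0258]
eef_rot: [0.998, 0.061, 0.002, 0.0]
contact_force: [8.0, 1.5, -2.7]
opening: 0.296
finger_force: 55.0
```

Emit:
carry_out([
  {"rot": [0, 0, 0], "xyz": [-0.0005, 0, 0], "grip": 255},
  {"rot": [0, 0, 0], "xyz": [-0.001, 0, 0], "grip": 255},
  {"rot": [0, 0, 0], "xyz": [-0.001, 0, 0], "grip": 255},
])

```text
clock: 10.25
tool_pos: [0.4635, -0.0578, 0.0259]
eef_rot: [0.998, 0.061, 0.003, 0.0]
contact_force: [7.6, 1.2, -3.2]
opening: 0.291
finger_force: 55.0
```

Emit:
carry_out([
  {"rot": [0, 0, 0], "xyz": [0, 0, 0], "grip": 255},
  {"rot": [0, 0, 0], "xyz": [0, 0, 0], "grip": 255},
  {"rot": [0, 0, 0], "xyz": [0, 0, 0], "grip": 255},
])

```text
clock: 10.5
tool_pos: [0.4635, -0.0578, 0.0259]
eef_rot: [0.998, 0.061, 0.003, 0.0]
contact_force: [8.3, 1.2, -4.1]
opening: 0.287
finger_force: 55.0
```

Emit:
carry_out([
  {"rot": [0, 0, 0], "xyz": [-0.0005, 0, 0], "grip": 255},
  {"rot": [0, 0, 0], "xyz": [-0.001, 0, 0], "grip": 255},
  {"rot": [0, 0, 0], "xyz": [-0.001, 0, 0], "grip": 255},
  {"rot": [0, 0, 0], "xyz": [-0.001, 0, 0], "grip": 255},
])

```text
clock: 10.83
tool_pos: [0.4635, -0.0578, 0.0259]
eef_rot: [0.998, 0.061, 0.004, 0.0]
contact_force: [10.5, 1.8, -4.5]
opening: 0.292
finger_force: 55.0
```

Emit:
carry_out([
  {"rot": [0, 0, 0], "xyz": [-0.0003, 0, 0], "grip": 255},
  {"rot": [0, 0, 0], "xyz": [-0.0003, 0, 0], "grip": 255},
  {"rot": [0, 0, 0], "xyz": [-0.0003, 0, 0], "grip": 255},
  {"rot": [0, 0, 0], "xyz": [-0.0003, 0, 0], "grip": 255},
])

```text
clock: 11.17
tool_pos: [0.4635, -0.0578, 0.0259]
eef_rot: [0.998, 0.061, 0.004, 0.0]
contact_force: [9.9, 1.7, -4.1]
opening: 0.287
finger_force: 55.0
```

```bash
python3 - <<'E'
from h import *
st=r.get_state(); print(st['clock'],st['tool_pos'],R.from_quat(st['eef_rot']).as_euler('ZYX',degrees=True),st['contact_force'],st['moment'])
w=r.snapshot('wrist')[:,:,::-1].copy(); s=r.snapshot('scene')[:,:,::-1].copy(); cv2.imwrite('pics/s5.png',s)
a=w[0:260,100:500]; b=cv2.resize(s[180:280,200:333],None,fx=2.6,fy=2.6,interpolation=cv2.INTER_CUBIC); cv2.imwrite('pics/c5.png',np.hstack([a,b])); print(tool(st,cast(cam('wrist',st),[[320,40]],.013)[0]-st['tool_pos']))
E
```

```text
11.1667 [ 0.46351731 -0.05782596  0.02592323] [  7.03374142  -0.49435941 179.94586535] [ 9.92909333  1.74747833 -4.07630783] [ 0.31077349 -1.68708839 -0.03286475]
[0.11621437 0.00015973 0.01392661]
```

View pics/c5.png

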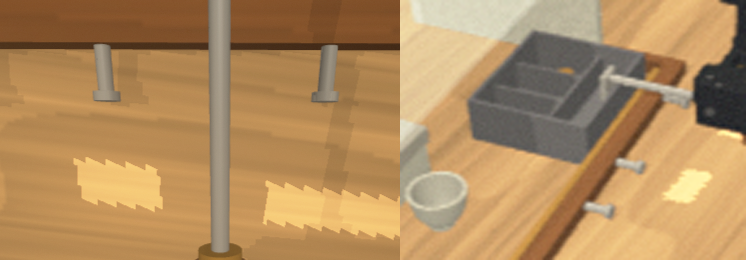

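The tray sits against the brass strip and looks square, with the hook in its trough (crop 607,80). The hook force is about 10 N, so I hold, then back off.

Emit:
carry_out([
  {"rot": [0, 0, 0], "xyz": [0, 0, 0], "grip": 255},
  {"rot": [0, 0, 0], "xyz": [0, 0, 0], "grip": 255},
  {"rot": [0, 0, 0], "xyz": [0, 0, 0], "grip": 255},
  {"rot": [0, 0, 0], "xyz": [0, 0, 0], "grip": 255},
  {"rot": [0, 0, 0], "xyz": [0, 0, 0], "grip": 255},
  {"rot": [0, 0, 0], "xyz": [0, 0, 0], "grip": 255},
  {"rot": [0, 0, 0], "xyz": [0, 0, 0], "grip": 255},
  {"rot": [0, 0, 0], "xyz": [0, 0, 0], "grip": 255},
])

```text
clock: 11.93
tool_pos: [0.4635, -0.0578, 0.0259]
eef_rot: [0.998, 0.061, 0.004, 0.0]
contact_force: [10.4, 1.1, -5.3]
opening: 0.286
finger_force: 55.0
```

Emit:
carry_out([
  {"rot": [0, 0, 0], "xyz": [0, 0, 0], "grip": 255},
  {"rot": [0, 0, 0], "xyz": [0, 0, 0], "grip": 255},
  {"rot": [0, 0, 0], "xyz": [0, 0, 0], "grip": 255},
  {"rot": [0, 0, 0], "xyz": [0, 0, 0], "grip": 255},
  {"rot": [0, 0, 0], "xyz": [0, 0, 0], "grip": 255},
])

```text
clock: 12.35
tool_pos: [0.4635, -0.0578, 0.0259]
eef_rot: [0.998, 0.061, 0.004, 0.0]
contact_force: [10.3, 1.4, -3.7]
opening: 0.29
finger_force: 55.0
```

Emit:
carry_out([
  {"rot": [0, 0, 0], "xyz": [0.002, 0, 0], "grip": 255},
  {"rot": [0, 0, 0], "xyz": [0.004, 0, 0], "grip": 255},
  {"rot": [0, 0, 0], "xyz": [0.006, 0, 0], "grip": 255},
  {"rot": [0, 0, 0], "xyz": [0.009, 0, 0], "grip": 255},
  {"rot": [0, 0, 0], "xyz": [0.012, 0, 0], "grip": 255},
  {"rot": [0, 0, 0], "xyz": [0.016, 0, 0], "grip": 255},
  {"rot": [0, 0, 0], "xyz": [0.016, 0, 0], "grip": 255},
  {"rot": [0, 0, 0], "xyz": [0.016, 0, 0], "grip": 255},
])

```text
clock: 13.02
tool_pos: [0.4746, -0.0563, 0.0256]
eef_rot: [0.998, 0.061, -0.0, 0.0]
contact_force: [-0.5, 0.4, -1.4]
opening: 0.292
finger_force: 55.0
```

Emit:
carry_out([
  {"rot": [0, 0, 0], "xyz": [0, 0, -0.015], "grip": 255},
  {"rot": [0, 0, 0], "xyz": [0, 0, -0.035], "grip": 255},
  {"rot": [0, 0, 0], "xyz": [0, 0, -0.06], "grip": 255},
  {"rot": [0, 0, 0], "xyz": [0, 0, -0.06], "grip": 255},
  {"rot": [0, 0, 0], "xyz": [0, 0, -0.06], "grip": 255},
])

```text
clock: 13.43
tool_pos: [0.4752, -0.0564, 0.0865]
eef_rot: [0.998, 0.061, 0.001, 0.0]
contact_force: [0.6, 0.4, -1.6]
opening: 0.292
finger_force: 55.0
```

Emit:
carry_out([
  {"rot": [0, 0, 0], "xyz": [-0.035, 0, 0], "grip": 255},
  {"rot": [0, 0, 0.05], "xyz": [-0.07, 0.01, 0], "grip": 255},
  {"rot": [0, 0, 0.1], "xyz": [-0.09, 0.045, 0], "grip": 255},
  {"rot": [0, 0, 0.16], "xyz": [-0.1, 0.085, 0], "grip": 255},
  {"rot": [0, 0, 0.234], "xyz": [-0.107, 0.125, 0], "grip": 255},
  {"rot": [0, 0, 0.234], "xyz": [-0.107, 0.165, 0], "grip": 255},
  {"rot": [0, 0, 0.234], "xyz": [-0.107, 0.205, 0], "grip": 255},
  {"rot": [0, 0, 0.234], "xyz": [-0.107, 0.24, 0], "grip": 255},
])

```text
clock: 14.1
tool_pos: [0.3966, -0.3102, 0.0845]
eef_rot: [0.998, -0.057, -0.001, -0.0]
contact_force: [1.1, 0.1, -1.4]
opening: 0.293
finger_force: 55.0
```

Emit:
carry_out([
  {"rot": [0, 0, 0], "xyz": [0, 0, 0], "grip": 255},
  {"rot": [0, 0, 0], "xyz": [0, 0, 0], "grip": 255},
  {"rot": [0, 0, 0], "xyz": [0, 0, 0], "grip": 255},
  {"rot": [0, 0, 0], "xyz": [0, 0, 0], "grip": 255},
])

```text
clock: 14.43
tool_pos: [0.3972, -0.3052, 0.0849]
eef_rot: [0.998, -0.055, -0.001, -0.001]
contact_force: [0.1, 0.1, -1.9]
opening: 0.286
finger_force: 55.0
```

```bash
python3 - <<'E'
from h import *
st=r.get_state(); print(st['clock'],st['tool_pos'],R.from_quat(st['eef_rot']).as_euler('ZYX',degrees=True),st['contact_force'],tool(st,np.array([.3998,-.3316,.0078])-st['tool_pos']))
im=r.snapshot('scene')[:,:,::-1].copy(); s=cam('scene'); cv2.imwrite('pics/s6.png',im)
a=cv2.resize(im[140:230,320:470],None,fx=5,fy=5,interpolation=cv2.INTER_CUBIC);cv2.imwrite('pics/c6.png',a)
Rt=R.from_quat(st['eef_rot']);P=st['tool_pos']+Rt.apply([[.1455,-.01,.0048],[.1455,.01,.0048],[.0255,-.013,.0048],[.0255,-.013,-.0372],[.15,0,-.0295],[.03,0,-.0295]]);print((proj(s,P)-[320,140])*5)
E
```

```text
14.4333 [ 0.39719505 -0.30518355  0.08490904] [-6.29123622e+00  1.35742238e-01 -1.79859595e+02] [ 0.13463251  0.08945381 -1.90669499] [0.00566671 0.02616075 0.07703196]
[[190.12974381  68.13733034]
 [210.06722511  53.07612259]
 [404.46635097 135.80569145]
 [414.00796359  55.88959906]
 [195.9996607   -4.57372002]
 [415.75555381  57.84391861]]
```

View pics/c6.png

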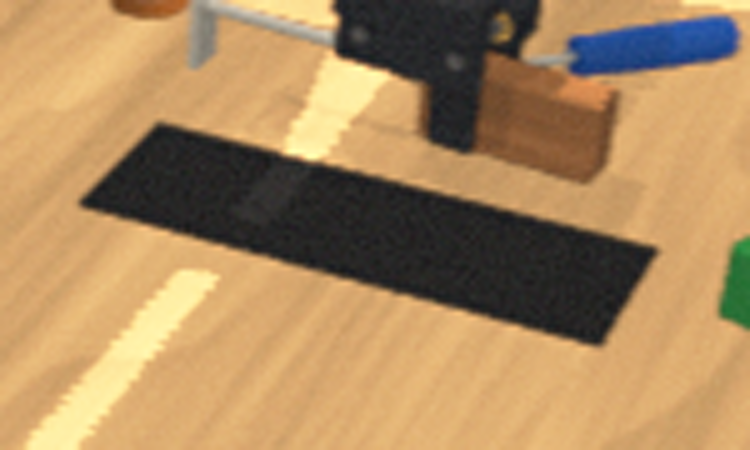

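The hook is still level in the grip: the tip's lower edge at (192,68) matches the prediction. I set it down at its old place.

Emit:
carry_out([
  {"rot": [0, 0, 0], "xyz": [0.003, 0.013, 0], "grip": 255},
  {"rot": [0, 0, 0], "xyz": [0.005, 0.026, 0.01], "grip": 255},
  {"rot": [0, 0, 0], "xyz": [0.005, 0.026, 0.03], "grip": 255},
  {"rot": [0, 0, 0], "xyz": [0.005, 0.026, 0.05], "grip": 255},
  {"rot": [0, 0, 0], "xyz": [0.005, 0.026, 0.065], "grip": 255},
  {"rot": [0, 0, 0], "xyz": [0.005, 0.026, 0.071], "grip": 255},
  {"rot": [0, 0, 0], "xyz": [0.005, 0.026, 0.074], "grip": 255},
  {"rot": [0, 0, 0], "xyz": [0.005, 0.026, 0.074], "grip": 255},
])

```text
clock: 15.15
tool_pos: [0.3997, -0.3336, 0.0111]
eef_rot: [0.998, -0.056, -0.0, -0.0]
contact_force: [-0.6, 0.3, -0.5]
opening: 0.289
finger_force: 55.0
```

Emit:
carry_out([
  {"rot": [0, 0, 0], "xyz": [0, 0, 0.001], "grip": 255},
  {"rot": [0, 0, 0], "xyz": [0, 0, 0.002], "grip": 255},
  {"rot": [0, 0, 0], "xyz": [0, 0, 0.002], "grip": 255},
])

```text
clock: 15.4
tool_pos: [0.4002, -0.3342, 0.0103]
eef_rot: [0.998, -0.056, 0.001, 0.0]
contact_force: [0.2, 0.7, -0.4]
opening: 0.289
finger_force: 55.0
```

Emit:
carry_out([
  {"rot": [0, 0, 0], "xyz": [0, 0, 0.001], "grip": 255},
  {"rot": [0, 0, 0], "xyz": [0, 0, 0.0015], "grip": 255},
  {"rot": [0, 0, 0], "xyz": [0, 0, 0.0015], "grip": 255},
])

```text
clock: 15.65
tool_pos: [0.3999, -0.334, 0.0084]
eef_rot: [0.998, -0.056, 0.0, 0.0]
contact_force: [0.1, -0.5, -1.5]
opening: 0.287
finger_force: 55.0
```

Emit:
carry_out([
  {"rot": [0, 0, 0], "xyz": [0, 0, 0.0005], "grip": 255},
  {"rot": [0, 0, 0], "xyz": [0, 0, 0.001], "grip": 255},
  {"rot": [0, 0, 0], "xyz": [0, 0, 0.001], "grip": 255},
])

```text
clock: 15.9
tool_pos: [0.3999, -0.334, 0.0077]
eef_rot: [0.998, -0.056, 0.0, 0.0]
contact_force: [-0.1, -0.4, 4.3]
opening: 0.29
finger_force: 55.0
```

Emit:
carry_out([
  {"rot": [0, 0, 0], "xyz": [0, 0, 0], "grip": 130},
  {"rot": [0, 0, 0], "xyz": [0, 0, 0], "grip": 100},
  {"rot": [0, 0, 0], "xyz": [0, 0, 0], "grip": 60},
  {"rot": [0, 0, 0], "xyz": [0, 0, 0], "grip": 60},
  {"rot": [0, 0, 0], "xyz": [0, 0, 0], "grip": 60},
  {"rot": [0, 0, 0], "xyz": [0, 0, 0], "grip": 60},
])

```text
clock: 16.4
tool_pos: [0.3999, -0.334, 0.0072]
eef_rot: [0.998, -0.056, 0.0, 0.0]
contact_force: [-0.2, 0.3, 0.9]
opening: 0.721
finger_force: 0.0
```

Emit:
carry_out([
  {"rot": [0, 0, 0], "xyz": [0, 0, -0.01], "grip": 40},
  {"rot": [0, 0, 0], "xyz": [0, 0, -0.03], "grip": 40},
  {"rot": [0, 0, 0], "xyz": [0, 0, -0.07], "grip": 40},
  {"rot": [0, 0, 0], "xyz": [0, 0, -0.11], "grip": 40},
  {"rot": [0, 0, 0], "xyz": [-0.02, 0.02, -0.15], "grip": 40},
  {"rot": [0, 0, 0], "xyz": [-0.06, 0.04, -0.18], "grip": 40},
  {"rot": [0, 0, 0], "xyz": [-0.09, 0.06, -0.2], "grip": 40},
  {"rot": [0, 0, 0], "xyz": [-0.09, 0.06, -0.2], "grip": 40},
])

```text
clock: 17.07
tool_pos: [0.2994, -0.3861, 0.2107]
eef_rot: [0.998, -0.059, 0.0, 0.002]
contact_force: [0.1, -0.7, 0.1]
opening: 0.845
finger_force: 0.0
```

```bash
python3 - <<'E'
from h import *
st=r.get_state(); print(st['clock'],st['tool_pos'],st['contact_force'],st['opening'])
t=r.snapshot('top')[:,:,::-1].copy(); s=r.snapshot('scene')[:,:,::-1].copy(); cv2.imwrite('pics/t7.png',t);cv2.imwrite('pics/s7.png',s)
a=cv2.resize(t[40:330,180:500],None,fx=1.5,fy=1.5,interpolation=cv2.INTER_CUBIC)
b=cv2.resize(s[140:213,330:460],(310,174),interpolation=cv2.INTER_CUBIC); c=cv2.resize(s[180:290,180:310],(310,261),interpolation=cv2.INTER_CUBIC)
cv2.imwrite('pics/c7.png',np.hstack([a,np.vstack([b,c])]))
E
```

```text
17.0667 [ 0.29939153 -0.38612748  0.21066268] [ 0.07019949 -0.70018101  0.11173266] 0.8448795597959338
```

View pics/c7.png

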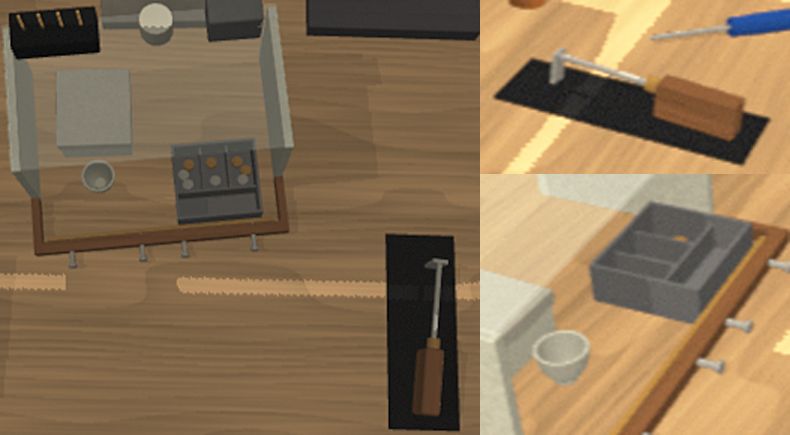

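The tray (crop 215,180) sits flush against the strip. The hook stands upright on its mat (crop 428,340), and the box and pot are where they were. Handing in.

```bash
python3 -c "
from plant import r
print(r.finish_job())"
```

```text
the job is handed in; nothing more can be done
None
```

The job is handed in at about 17 s: the tray sits square on the brass strip after a hold at about 10 N (highest reading about 10.7 N), the hook is back upright on its mat, and the box and pot look unmoved; I viewed 12 pictures, two over the limit of 10.

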